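Index the bottle-lane stop out by one hole

ROBOT

A 6-joint arm with a two-finger parallel gripper is mounted at the origin on the work surface. World frame = base frame: x ahead of the robot, y to its left, z up, the work surface at z = 0. Lengths are in m, angles in degrees, forces in N, time in s.
With the tool pointing down it reaches from about 0.325 to 0.85 m from the base axis. Payload 15.5 kg.
Tool frame: the origin (TCP) lies at the very end of the fingers, on their centre line; the grasp point (between the pads) lies 19 mm behind it; z points along the fingers, y is the line along which they close (so a half turn about z gives the same grasp; the last joint's range is limited). The gripper opens to 91 mm and grips with 3 to 60 N. Pads are 32 mm wide; open, the fingers measure 118 mm over their backs; the gripper's body (76 mm by 178 mm) begins 60 mm behind the grasp point.
Start: joints at [58.929, 28.281, 77.091, -0, 74.628, -5.472], TCP at [0.27, 0.564, 0.181] pointing down, gripper open.
Joint ranges: [-166.48, 166.48], [-47.26, 123.95], [12.59, 153.08], [-70.14, 250.14], [6.76, 159.57], [-176.63, 176.63]. Speed limits (degrees/s): [108.29, 108.29, 147.25, 172.46, 172.46, 172.46].

INTERFACE

Orientations are given as a 3x3 rotation matrix whose columns are the frame's x, y, z axes.
In Python, from plant import sense, get_image, finish_job gives the robot as it stands. The module is installed in compiled form; this text tells all that it offers.
- The arm moves only by the shell command python3 -m pendant 'ROWS' [FORCE]. ROWS is JSON, a list of rows, each an object of numbers: "hand": the gripper command: -1 is shut, 1 is fully open, values between are in proportion; "dx", "dy", "dz": the shift along the world's x, y, z in m; "roll": the turn about the world's z in degrees. In form: [{"hand": .., "dx": .., "dy": .., "dz": .., "roll": ..}, ...]. A call has 1 to 20 rows; each row is the pose to reach, as a shift and turn from the pose commanded when the call began; what a row does not reach only later rows make up. A row lasts 1/10 s, in which the tool goes at most 50 mm and 8.59 degrees, less where a joint would pass 70% of its speed; a pose out of reach is approached as far as the arm can. A call with a gripper value outside its range is refused whole. The fingers move at their own pace and stop on an object; FORCE is the grip in N (left out, the last holds). Time passes only in rows, so rows that repeat a pose let the fingers close. It gives the time, the measured TCP pose, the force, the opening and the grip force at its end, in the units of the state.
- sense(): the state, without advancing time (a new reading comes with each control period).
- get_image(name): name is "scene" or "top" or "wrist"; returns a dict with "image" (400x640x3 uint8, red, green, blue), "fx", "fy", "cx", "cy" (pixels), "eye" and "attitude" of the camera in the world. Camera axes: x right, y down, z forward; pixel columns grow to the right and rows downward; lengths in m; the calibration is good to about 2 mm. A picture is of the moment at which its call begins. There is no depth.
- finish_job(): hands the job in; it is judged then, once.
The state is a dict: "time": time; "qpos": joint angles; "qvel": joint speeds; "effort": joint torques, N m; "eef_pos": TCP position; "tcp_rot": TCP orientation; "force": force on the tool from outside, world axes, zero at the start; "moment": the same for the moment, N m; "gripper_width": opening from 0.0 (shut) to 1.0 (fully open); "grasp_force": force on a finger pad.
Only numpy, scipy, OpenCV 4.12 (cv2) and the standard library are available. Lean on these libraries where they do the work, as an engineer would, in place of code of your own. Each camera call takes 0.05 s, during which the arm holds its last target. There are 200 camera calls.

TASK

The row of small bottles needs room for one more: on the bottle lane, pull up the black lock knob, slide the sleeve with its stop plate against its return spring by one hole, away from the bottles, and let the pin go fully home in that next hole. Finish while still gripping the knob between the fingers with the pin fully home: do not let go. Leave the three bottles undisturbed.

Things in the scene. Friction and masses are not known exactly. Their poses are not given: they have to be found in the camera images.
- base: Fixed bottle lane: aluminium plate 170 x 310 x 12 mm flat on the table; place and yaw vary. Origin on the table surface; the plate spans x -75 to +95, y -155 to +155 mm. A steel square rail, 26 mm wide, 280 mm long, runs along the lane's y axis at x = -30 mm, top at z = 50 mm; end posts to z = 54 mm at y = +-145 mm. Bottles stand on the plate at x about +55 mm, on the -y side of the stop plate.
- next_hole (a point): Mouth of the hole to be used, centred on top of the rail: 40 mm along the lane's own +y (away from the bottles) from the hole the pin starts in; its axes are the lane's. The five 12 mm holes, seen as dark discs, lie 40 mm apart at lane y = -60, -20 (start), +20 (this one), +60, +100 mm.
- knob (a point): Centre of the black lock knob: upright cylinder 26 mm in diameter, 26 mm tall, its centre 42 mm above the rail top (92 mm above the table) with the pin home. It rides on the sleeve, over the rail's centre line, and is pulled straight up. Below it is a bare 10 mm stem; the top of the sleeve's round boss lies 27 mm below this centre when the pin is home.
- plunger_part (a joint): Lift of the knob and its pin, m: 0 = pin fully home, about 0.012 = round pin tip clear of the rail, 0.016 = upper stop. A spring pulls it down with about 5 N when home and 9 N when fully lifted; knob and pin weigh 60 g. The pin is 10 mm thick in a 12 mm hole.
- sleeve_part (a joint): Sleeve position along the rail, m, growing in the lane's +y: 0 = pin centred in the starting hole, 0.040 = in the next hole; pin play 1 mm either way. With the pin up a hidden return spring draws it back with about 2.4 N at 0 and 5 N at 0.040, with 1.2 N friction; ends at -0.045 and 0.085. The grey sleeve is 39 mm wide, 50 mm long, top 7 mm above the rail; 300 g with its plate.
- stop_mid (a point): Middle of the white upright stop plate that rides on the sleeve and reaches across the lane: 6 mm thick, 36 mm tall, its top 6 mm above the rail, from the sleeve to lane x = +85 mm. It stands at the sleeve's middle, in line with the knob, and starts about 3 mm clear of the nearest bottle.
- bottle0_mid (a point): Centre (25 mm up) of the white bottle nearest the stop plate: 36 mm in diameter, 50 mm tall, 60 g, standing loose on the base plate. Not to be disturbed.
- bottle1_mid (a point): Centre of the middle bottle, like the first. Not to be disturbed.
- bottle2_mid (a point): Centre of the bottle farthest from the stop plate, like the first. Not to be disturbed.

How it is judged:
By the outcome, as a careful person would: the job done as asked, in the order asked, and still so for the second after the job is handed in, while the arm keeps its last pose, push and grip.
It also fails if it takes over 32 s, if anything falls off the work surface, if the arm or the gripper's body presses on something with over 40 N, if the wrist force passes 120 N, or if a joint passes its speed limit or range.

## Working session

There is one attempt and no reset: what is moved stays moved. The work goes in short steps, Python scripts to look and compute and a shell command to move; the robot and the scene stay as the last step left them, time stands still between calls to the robot, and variables do not carry over. Pictures are saved under pics/ and viewed, at most 10 in all, crops included, and the job is handed in when it is done.

```bash
mkdir -p pics
cat > h.py <<'E'
import numpy as np, cv2, pickle
from plant import sense, get_image, finish_job
def grab(n,f):
    d=get_image(n); pickle.dump(d,open(f'pics/{f}.pkl','wb')); cv2.imwrite(f'pics/{f}.png',d['image'][:,:,::-1]); return d
def load(f): return pickle.load(open(f'pics/{f}.pkl','rb'))
def ray(d,u,v):
    r=np.array(d['attitude'])@np.array([(u-d['cx'])/d['fx'],(v-d['cy'])/d['fy'],1.]); return np.array(d['eye']),r/np.linalg.norm(r)
def plane(d,u,v,z):
    e,r=ray(d,u,v); return e+r*(z-e[2])/r[2]
def tri(*obs):
    A=np.zeros((3,3));b=np.zeros(3)
    for d,u,v in obs:
        e,r=ray(d,u,v);P=np.eye(3)-np.outer(r,r);A+=P;b+=P@e
    return np.linalg.solve(A,b)
def proj(d,p):
    c=np.array(d['attitude']).T@(np.array(p)-np.array(d['eye'])); return c[0]/c[2]*d['fx']+d['cx'],c[1]/c[2]*d['fy']+d['cy']
E
python3 - <<'E'
from h import *
for n in('scene','top','wrist'):
    d=grab(n,n+'0'); print(n,d['fx'],d['cx'],d['cy'],np.round(d['eye'],3),np.round(d['attitude'],2).tolist())
a=[cv2.imread(f'pics/{n}0.png') for n in('top','scene')]
s=sense();print(s['time'],s['eef_pos'],np.round(s['tcp_rot'],3).tolist(),s['force'],s['gripper_width'])
E
```

```text
scene 406.4891229892347 315.1344313430881 195.46785269225657 [ 0.846 -0.297  0.677] [[0.82, 0.49, -0.3], [0.57, -0.71, 0.42], [-0.01, -0.51, -0.86]]
top 399.089357911327 323.997054297749 197.30121818306847 [ 0.548 -0.003  0.724] [[0.02, -0.99, 0.12], [-1.0, -0.03, -0.03], [0.03, -0.12, -0.99]]
wrist 283.5095701560461 314.83686025729486 194.8115335692873 [0.21  0.592 0.385] [[0.43, 0.88, 0.21], [0.9, -0.42, -0.1], [-0.0, 0.24, -0.97]]
0.15 [0.26990084 0.56336466 0.18067237] [[-0.902, 0.432, -0.0], [0.432, 0.902, -0.001], [0.0, -0.001, -1.0]] [ 0.19761375 -0.94359841 -0.21122401] 0.9999051245391135
```

View pics/top0.png

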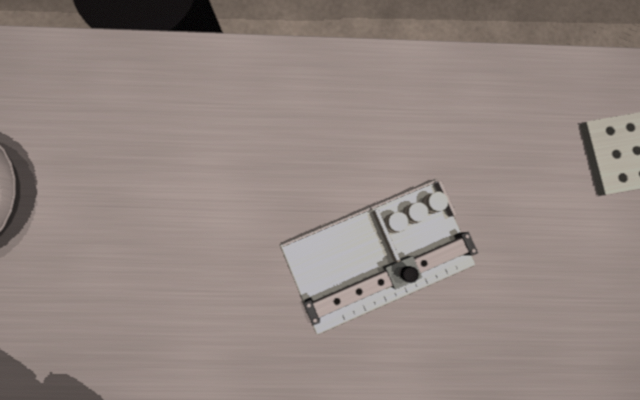

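View pics/scene0.png

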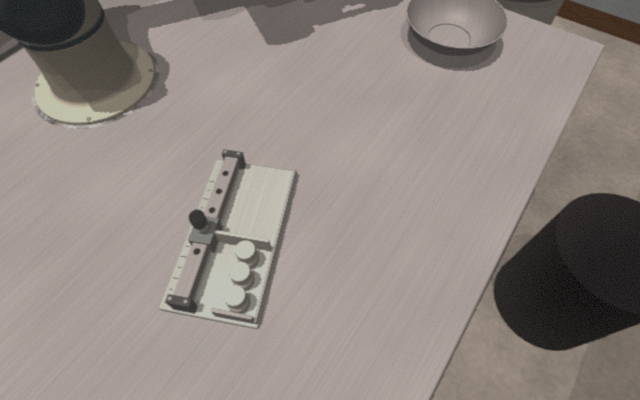

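View pics/wrist0.png

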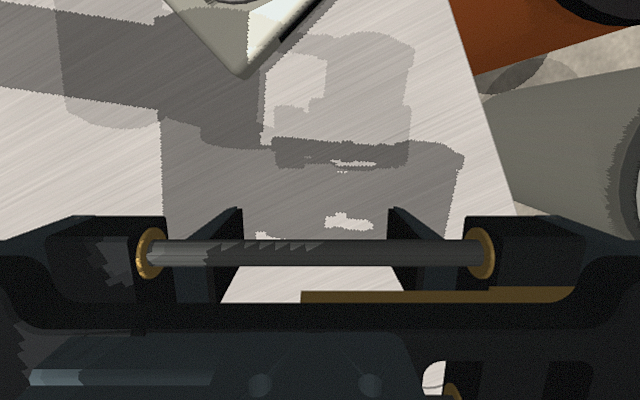

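The top view shows the holes at about (337,301), (359,292), (381,282) and (424,263), with the knob at (409,274) and the bottles at (398,222), (418,212) and (438,201). In the scene view the holes are at (225,173), (218,191), (211,210) and (197,251), and the knob is at (198,219). The wrist camera doesn't see the lane yet. Next I'll refine these positions.

Run:
```python
from h import *
T,S=load('top0'),load('scene0')
def blob(d,u,v,r=9,th=55):
    g=d['image'].max(2).astype(float)[v-r:v+r+1,u-r:u+r+1]
    m=(g<th).astype(np.uint8); n,l,st,c=cv2.connectedComponentsWithStats(m,connectivity=4)
    if n<2: return None
    k=min(range(1,n),key=lambda k:np.hypot(*(c[k]-r))-0.02*st[k,4]); 
    return c[k][0]+u-r,c[k][1]+v-r,st[k].tolist()
ht=[(337,301),(359,292),(381,282),(424,263)];hs=[(225,173),(218,191),(211,210),(197,251)]
P=[]
for a,b in zip(ht,hs):
    p=blob(T,*a,6,80);q=blob(S,*b,6,80);x=tri((T,*p[:2]),(S,*q[:2]));P.append(x)
    print(np.round(p[:2],1),np.round(q[:2],1),p[2][4],q[2][4],np.round(x,4),np.round(plane(T,*p[:2],.05),4),np.round(plane(S,*q[:2],.05),4))
print([np.linalg.norm(P[i]-P[i+1]) for i in range(3)])
print(blob(T,409,274,16,35),blob(S,198,219,16,35))
a=cv2.resize(T['image'][225:325,300:480],None,fx=4.4,fy=4.4,interpolation=2)[:, :, ::-1]
b=cv2.resize(S['image'][140:260,160:260],None,fx=4,fy=4,interpolation=2)[:,:,::-1]
cv2.imwrite('pics/cropT.png',a);cv2.imwrite('pics/cropS.png',b)
```

```text
[336.5 301. ] [225.2 172.9] 26 12 [ 0.4563 -0.0462  0.0453] [ 0.4569 -0.0459  0.05  ] [ 0.4592 -0.048   0.05  ]
[358.7 291.2] [218.5 190.7] 25 14 [ 0.4729 -0.083   0.0461] [ 0.4734 -0.0824  0.05  ] [ 0.4751 -0.0843  0.05  ]
[380.5 281.8] [211.6 209.6] 28 15 [ 0.4891 -0.1195  0.0459] [ 0.4895 -0.1187  0.05  ] [ 0.4913 -0.1207  0.05  ]
[423.5 263. ] [196.2 251. ] 26 20 [ 0.5214 -0.193   0.0448] [ 0.5219 -0.1912  0.05  ] [ 0.5238 -0.1941  0.05  ]
[np.float64(0.04038228183623254), np.float64(0.039954558994663734), np.float64(0.08030960688232895)]
(np.float64(407.69747899159665), np.float64(273.0504201680672), [7, 9, 18, 14, 119]) None
```

View pics/cropT.png

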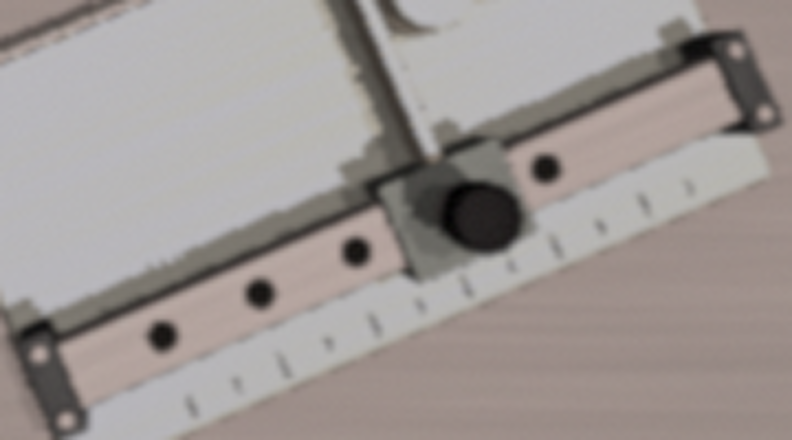

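View pics/cropS.png

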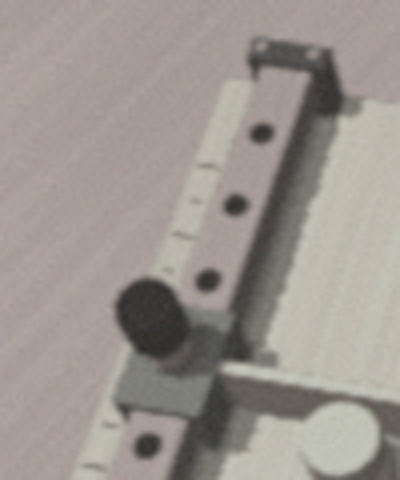

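The crops confirm the holes, with 40 mm spacing and heights of about 45 mm against the stated 50. The knob top centre is at about (409.3,274.3) in the top view and the knob middle at about (198,219.5) in the scene view. Next I'll compute the knob position and the move to hover above it.

Run:
```python
from h import *
T,S=load('top0'),load('scene0')
# scene: knob top-face centre approx crop (143,303)
print('top face',plane(T,409.5,274.5,.105),'tri', tri((T,409.5,274.5),(S,160+140/4.,140+300/4.)))
print('scene mid',plane(S,198,219.5,.092), 'expected start hole', proj(T,(.506,-.156,.105)),proj(S,(.506,-.156,.092)))
s=sense();W=load('wrist0');print(proj(W,s['eef_pos']),np.array(s['eef_pos']))
print('move',np.array([.506,-.156,.2])-s['eef_pos'])
```

```text
top face [ 0.50609103 -0.15402136  0.105     ] tri [ 0.50484269 -0.15638528  0.09935998]
scene mid [ 0.50928344 -0.15876381  0.092     ] expected start hole (np.float64(410.778701739241), np.float64(274.58606323611366)) (np.float64(197.6955177257728), np.float64(217.24564355166507))
(np.float64(315.041558867988), np.float64(216.14977061732583)) [0.26990084 0.56336466 0.18067237]
move [ 0.23609916 -0.71936466  0.01932763]
```

```bash
python3 -m pendant '[{"hand":1,"dx":0.015,"dy":-0.045,"dz":0.019,"roll":-8},{"hand":1,"dx":0.03,"dy":-0.09,"dz":0.019,"roll":-16},{"hand":1,"dx":0.045,"dy":-0.135,"dz":0.019,"roll":-24},{"hand":1,"dx":0.06,"dy":-0.18,"dz":0.019,"roll":-32},{"hand":1,"dx":0.075,"dy":-0.225,"dz":0.019,"roll":-40},{"hand":1,"dx":0.09,"dy":-0.27,"dz":0.019,"roll":-48},{"hand":1,"dx":0.105,"dy":-0.315,"dz":0.019,"roll":-56},{"hand":1,"dx":0.12,"dy":-0.36,"dz":0.019,"roll":-64},{"hand":1,"dx":0.135,"dy":-0.405,"dz":0.019,"roll":-72},{"hand":1,"dx":0.15,"dy":-0.45,"dz":0.019,"roll":-80},{"hand":1,"dx":0.165,"dy":-0.495,"dz":0.019,"roll":-88},{"hand":1,"dx":0.18,"dy":-0.54,"dz":0.019,"roll":-96},{"hand":1,"dx":0.195,"dy":-0.585,"dz":0.019,"roll":-104},{"hand":1,"dx":0.21,"dy":-0.63,"dz":0.019,"roll":-112},{"hand":1,"dx":0.225,"dy":-0.675,"dz":0.019,"roll":-120},{"hand":1,"dx":0.236,"dy":-0.72,"dz":0.019,"roll":-128},{"hand":1,"dx":0.236,"dy":-0.72,"dz":0.019,"roll":-130.5},{"hand":1,"dx":0.236,"dy":-0.72,"dz":0.019,"roll":-130.5},{"hand":1,"dx":0.236,"dy":-0.72,"dz":0.019,"roll":-130.5},{"hand":1,"dx":0.236,"dy":-0.72,"dz":0.019,"roll":-130.5}]' 10
python3 - <<'E'
from h import *
d=grab('wrist','w1');s=sense();print(s['time'],s['eef_pos'],np.round(s['tcp_rot'],3).tolist(),np.round(s['qpos'],1),np.round(s['force'],2))
print(proj(d,(.506,-.156,.105)))
E
```

```text
time: 2.15
eef_pos: [0.5058, -0.1554, 0.2001]
tcp_rot: [[0.913, 0.407, -0.0], [0.407, -0.913, 0.0], [-0.0, -0.0, -1.0]]
force: [0.2, 0.1, -0.3]
gripper_width: 1.0
grasp_force: 0.0
2.2 [ 0.50587341 -0.15543033  0.20020788] [[0.913, 0.407, -0.0], [0.407, -0.913, 0.0], [-0.0, -0.0, -1.0]] [-23.5  19.4  89.    0.   71.5  42.4] [-0.08 -0.91  0.19]
(np.float64(315.3754101543025), np.float64(188.63656467727822))
```

View pics/w1.png

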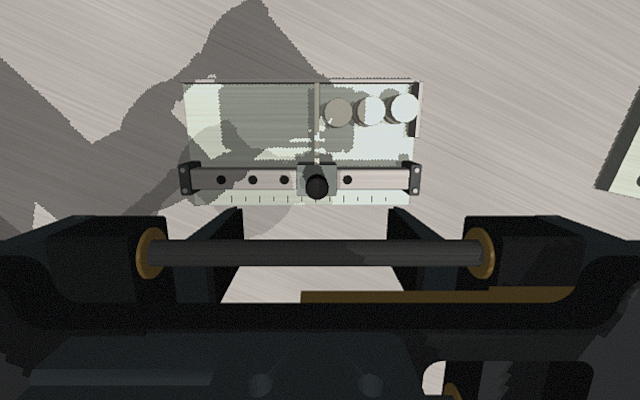

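The wrist view shows the knob at about (317,187) and the holes at (221,180), (253,180), (284,180) and (347,180), so the rail is level with the image rows. The yaw is right. I'll refine the position and look again from lower down.

```bash
python3 -m pendant '[{"hand":0.5,"dx":0,"dy":0,"dz":-0.02},{"hand":0.3,"dx":0,"dy":0,"dz":-0.045},{"hand":0.3,"dx":0,"dy":0,"dz":-0.065},{"hand":0.3,"dx":0,"dy":0,"dz":-0.065},{"hand":0.3,"dx":0,"dy":0,"dz":-0.065},{"hand":0.3,"dx":0,"dy":0,"dz":-0.065}]' 10
cat > m.py <<'E'
from h import *
import sys
def dark(d,u,v,r,th):
    u,v=int(round(u)),int(round(v));g=d['image'].max(2)[v-r:v+r+1,u-r:u+r+1]
    n,l,st,c=cv2.connectedComponentsWithStats((g<th).astype(np.uint8),connectivity=4)
    k=min(range(1,n),key=lambda k:np.hypot(*(c[k]-r))-.05*st[k,4]);return c[k][0]+u-r,c[k][1]+v-r,st[k].tolist()
E
python3 - <<'E'
from m import *
A=load('w1');B=grab('wrist','w2');s=sense();print(s['time'],s['eef_pos'],s['gripper_width'])
H=[(.4563,-.0462,.05),(.4729,-.083,.05),(.4891,-.1195,.05),(.5214,-.193,.05)]
P=[]
for h in H:
    a=dark(A,*proj(A,h),6,70);b=dark(B,*proj(B,h),8,70)
    print(np.round(a[:2],1),a[2],np.round(b[:2],1),b[2],np.round(tri((A,*a[:2]),(B,*b[:2])),4),np.round(plane(A,*a[:2],.05),4),np.round(plane(B,*b[:2],.05),4))
k=(.506,-.156,.105)
for d in(A,B):
    u,v=proj(d,k);x=dark(d,u,v,25,40);print(x);print(plane(d,*x[:2],.1))
E
```

```text
2.25 [ 0.50598083 -0.155517    0.20025294] 0.9972389790638877
[220.5 179.3] [2, 1, 10, 10, 76] [220.5 179.4] [4, 3, 10, 10, 74] [ 0.5263 -0.0982  0.2741] [ 0.4568 -0.046   0.05  ] [ 0.4568 -0.0461  0.05  ]
[252.4 179.5] [3, 2, 8, 8, 56] [252.4 179.5] [5, 4, 8, 8, 56] [ 0.6138 -0.1513  0.5829] [ 0.4731 -0.0831  0.05  ] [ 0.4732 -0.0831  0.05  ]
[283.8 179.4] [2, 2, 9, 8, 59] [283.8 179.4] [4, 4, 9, 8, 59] [ 0.6159 -0.1341  0.6301] [ 0.4894 -0.1196  0.05  ] [ 0.4895 -0.1196  0.05  ]
[347.  179.4] [2, 2, 9, 8, 56] [346.9 179.5] [4, 4, 9, 8, 56] [ 0.552  -0.1498  0.2871] [ 0.5222 -0.1929  0.05  ] [ 0.5222 -0.1928  0.05  ]
(np.float64(316.94084507042254), np.float64(186.2619718309859), [16, 10, 22, 25, 355])
[ 0.50812447 -0.15693969  0.1       ]
(np.float64(316.8054054054054), np.float64(186.3027027027027), [16, 10, 22, 25, 370])
[ 0.50811032 -0.15685616  0.1       ]$[0]: bad value
```

View pics/w2.png

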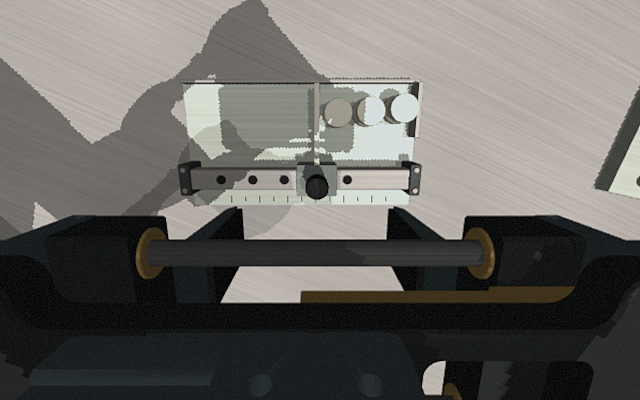

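The pendant refused that move because "roll" is required, so the picture is unchanged: knob at (317,186), holes on row 179. I'll repeat the move with roll included.

```bash
python3 -m pendant '[{"hand":0.3,"dx":0,"dy":0,"dz":-0.02,"roll":0},{"hand":0.3,"dx":0,"dy":0,"dz":-0.045,"roll":0},{"hand":0.3,"dx":0,"dy":0,"dz":-0.065,"roll":0},{"hand":0.3,"dx":0,"dy":0,"dz":-0.065,"roll":0},{"hand":0.3,"dx":0,"dy":0,"dz":-0.065,"roll":0},{"hand":0.3,"dx":0,"dy":0,"dz":-0.065,"roll":0}]' 10
python3 - <<'E'
from m import *
A=load('w1');B=grab('wrist','w3');s=sense();print(s['time'],s['eef_pos'],s['gripper_width'])
H=[(.4563,-.0462,.05),(.4729,-.083,.05),(.4891,-.1195,.05),(.5214,-.193,.05)]
for h in H:
    a=dark(A,*proj(A,h),6,70);b=dark(B,*proj(B,h),8,70)
    print(np.round(b[:2],1),b[2],np.round(tri((A,*a[:2]),(B,*b[:2])),4),np.round(plane(B,*b[:2],.05),4))
for d in(A,B):
    u,v=proj(d,(.506,-.156,.105));x=dark(d,u,v,30,40);print(x,plane(d,*x[:2],.1))
E
```

```text
time: 2.85
eef_pos: [0.5067, -0.1564, 0.1363]
tcp_rot: [[0.914, 0.406, 0.002], [0.406, -0.914, -0.001], [0.001, 0.001, -1.0]]
force: [0.3, 0.9, 0.3]
gripper_width: 0.651
grasp_force: 0.0
2.9 [ 0.50675524 -0.15650626  0.1362872 ] 0.6531466180310268
[199.6 191.3] [3, 2, 12, 12, 106] [ 0.4562 -0.0456  0.0481] [ 0.4569 -0.0462  0.05  ]
[237.5 191.1] [2, 2, 12, 11, 98] [ 0.4737 -0.083   0.0516] [ 0.4733 -0.0825  0.05  ]
[276.  191.2] [3, 3, 11, 10, 85] [ 0.4889 -0.1195  0.0475] [ 0.4896 -0.1196  0.05  ]
[352.4 191.1] [4, 2, 10, 11, 84] [ 0.5223 -0.1929  0.0501] [ 0.5223 -0.1929  0.05  ]
(np.float64(316.94084507042254), np.float64(186.2619718309859), [21, 15, 22, 25, 355]) [ 0.50812447 -0.15693969  0.1       ]
(np.float64(315.59902597402595), np.float64(200.9935064935065), [18, 11, 28, 32, 616]) [ 0.50885775 -0.15635355  0.1       ]
```

View pics/w3.png

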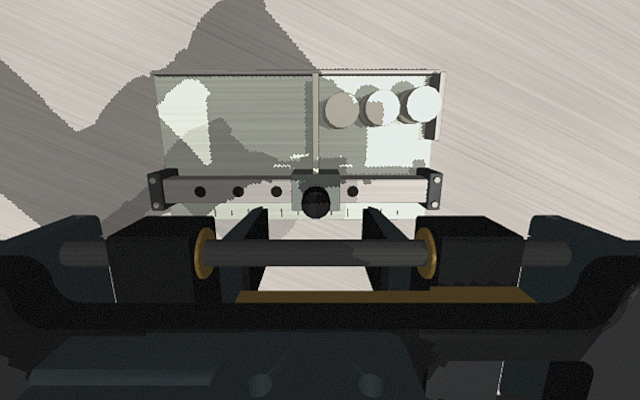

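The wrist view has the knob at (316,201), centred between the fingers. The rail height triangulates to 0.049, and the knob axis agrees with the start hole at (0.506,-0.156). Next I'll go down and grip.

```bash
python3 -m pendant '[{"hand":0.3,"dx":0,"dy":0,"dz":-0.02,"roll":0},{"hand":0.3,"dx":0,"dy":0,"dz":-0.04,"roll":0},{"hand":0.3,"dx":0,"dy":0,"dz":-0.055,"roll":0},{"hand":0.3,"dx":0,"dy":0,"dz":-0.061,"roll":0},{"hand":0.3,"dx":0,"dy":0,"dz":-0.061,"roll":0},{"hand":0.3,"dx":0,"dy":0,"dz":-0.061,"roll":0}]' 35
python3 -m pendant '[{"hand":-0.2,"dx":0,"dy":0,"dz":0,"roll":0},{"hand":-0.3,"dx":0,"dy":0,"dz":0,"roll":0},{"hand":-0.4,"dx":0,"dy":0,"dz":0,"roll":0},{"hand":-0.6,"dx":0,"dy":0,"dz":0,"roll":0},{"hand":-1,"dx":0,"dy":0,"dz":0,"roll":0},{"hand":-1,"dx":0,"dy":0,"dz":0,"roll":0},{"hand":-1,"dx":0,"dy":0,"dz":0,"roll":0},{"hand":-1,"dx":0,"dy":0,"dz":0,"roll":0}]' 35
```

```text
time: 3.5
eef_pos: [0.5066, -0.1566, 0.075]
tcp_rot: [[0.914, 0.405, 0.001], [0.405, -0.914, -0.0], [0.001, 0.001, -1.0]]
force: [-0.5, 0.8, -0.6]
gripper_width: 0.651
grasp_force: 0.0
time: 4.3
eef_pos: [0.506, -0.1564, 0.0741]
tcp_rot: [[0.914, 0.405, -0.0], [0.405, -0.914, 0.0], [-0.0, -0.0, -1.0]]
force: [-0.9, -0.5, 0.1]
gripper_width: 0.008
grasp_force: 0.0
```

The fingers shut on nothing, so I need to look.

Run:
```python
from m import *
a=grab('wrist','w4')['image'];b=grab('scene','s4')['image'];t=grab('top','t4')['image']
x=cv2.resize(b[130:330,130:330],(400,400),interpolation=2)
y=cv2.resize(a,(640,400))[130:330,215:415];y=cv2.resize(y,(400,400))
cv2.imwrite('pics/c4.png',np.hstack([x,y])[:,:,::-1])
s=sense();print(s['force'],s['gripper_width'],s['grasp_force'])
```

```text
[ 0.30898762  0.20727202 -0.01010353] 0.004287911358842698 0.0
```

View pics/c4.png

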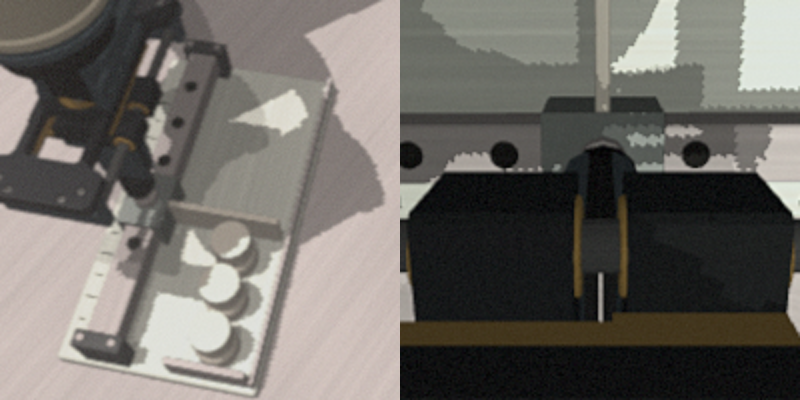

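The right crop shows the sleeve, plate and bottles undisturbed and the gripper carriages shut, but I can't tell where the fingers are relative to the knob. I've one picture left, so I'll make a brightened composite.

Run:
```python
from m import *
def c(f,u,v,w,h,W,H):
    d=load(f)['image'][v:v+h,u:u+w]; d=(255*(d/255.)**0.45).astype(np.uint8)
    return cv2.resize(d,(W,H),interpolation=2)
W=load('w4')
print('w4 TCP',proj(W,(.506,-.1564,.0741)),'knob top',proj(W,(.506,-.156,.105)))
S=load('s4');print('s4 TCP',proj(S,(.506,-.1564,.0741)),'knobtop',proj(S,(.506,-.156,.105)),'rail',proj(S,(.506,-.156,.05)))
a=c('w4',265,170,100,75,400,300);b=c('s4',150,150,100,75,400,300)
e=c('w3',215,150,200,150,400,300);f=c('t4',360,215,100,75,400,300)
cv2.imwrite('pics/comp.png',np.vstack([np.hstack([a,b]),np.hstack([e,f])])[:,:,::-1])
```

```text
w4 TCP (np.float64(314.7816765586776), np.float64(215.97789665861174)) knob top (np.float64(314.1939642011979), np.float64(230.52128135816955))
s4 TCP (np.float64(200.30711125159655), np.float64(222.4324085697076)) knobtop (np.float64(195.5968360929965), np.float64(213.4585970577618)) rail (np.float64(204.01812681764392), np.float64(228.65471781035438))
```

View pics/comp.png

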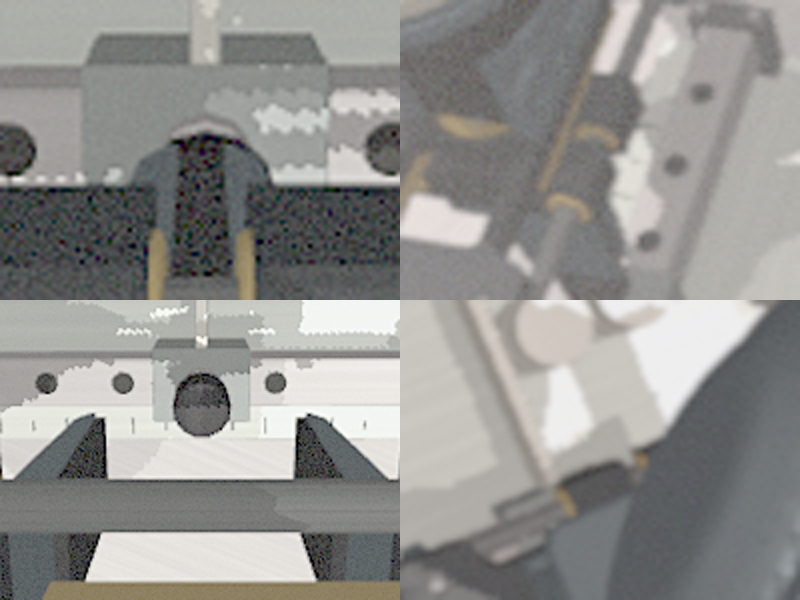

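The composite shows the closed fingers above the sleeve, at crop columns 150 to 250 of the wrist view. In w3 the inner fingertip edges are 95 px apart for a 59 mm opening. That puts the tips about 0.18 m deep, where the reported TCP would be at 0.215. So the real fingertips sit about 33 mm above the reported TCP, and they closed just above the knob top. I'll check by touching down gently with the shut fingers.

```bash
python3 -m pendant '[{"hand":-1,"dx":0,"dy":0,"dz":-0.001,"roll":0},{"hand":-1,"dx":0,"dy":0,"dz":-0.002,"roll":0},{"hand":-1,"dx":0,"dy":0,"dz":-0.002,"roll":0},{"hand":-1,"dx":0,"dy":0,"dz":-0.002,"roll":0}]' 35
```

```text
time: 4.85
eef_pos: [0.5061, -0.1564, 0.0724]
tcp_rot: [[0.914, 0.405, 0.0], [0.405, -0.914, -0.0], [0.0, 0.0, -1.0]]
force: [-1.7, 0.3, 7.8]
gripper_width: 0.003
grasp_force: 3.6
```

The force was 7.8 N at a reading of z=0.0724, so the fingertips end about 32 mm above the reported TCP. I'll raise and open, then go down 32 mm further than the readings imply, checking for contact on the way.

```bash
python3 -m pendant '[{"hand":-1,"dx":0,"dy":0,"dz":0.01,"roll":0},{"hand":0.3,"dx":0,"dy":0,"dz":0.01,"roll":0},{"hand":0.3,"dx":0,"dy":0,"dz":0.01,"roll":0},{"hand":0.3,"dx":0,"dy":0,"dz":0.01,"roll":0},{"hand":0.3,"dx":0,"dy":0,"dz":0.01,"roll":0},{"hand":0.3,"dx":0,"dy":0,"dz":0.01,"roll":0},{"hand":0.3,"dx":0,"dy":0,"dz":0.01,"roll":0},{"hand":0.3,"dx":0,"dy":0,"dz":0.01,"roll":0}]' 35
python3 -m pendant '[{"hand":0.3,"dx":0,"dy":0,"dz":-0.006,"roll":0},{"hand":0.3,"dx":0,"dy":0,"dz":-0.012,"roll":0},{"hand":0.3,"dx":0,"dy":0,"dz":-0.016,"roll":0},{"hand":0.3,"dx":0,"dy":0,"dz":-0.016,"roll":0}]' 35
```

```text
time: 5.65
eef_pos: [0.506, -0.1563, 0.082]
tcp_rot: [[0.914, 0.405, -0.0], [0.405, -0.914, 0.0], [-0.0, -0.0, -1.0]]
force: [0.1, 0.0, -0.2]
gripper_width: 0.585
grasp_force: 0.0
time: 6.05
eef_pos: [0.5056, -0.1562, 0.0653]
tcp_rot: [[0.914, 0.405, -0.001], [0.405, -0.914, 0.001], [-0.001, -0.001, -1.0]]
force: [0.6, 0.6, 0.5]
gripper_width: 0.652
grasp_force: 0.0
```

```bash
python3 -m pendant '[{"hand":0.3,"dx":0,"dy":0,"dz":-0.008,"roll":0},{"hand":0.3,"dx":0,"dy":0,"dz":-0.016,"roll":0},{"hand":0.3,"dx":0,"dy":0,"dz":-0.022,"roll":0},{"hand":0.3,"dx":0,"dy":0,"dz":-0.024,"roll":0},{"hand":0.3,"dx":0,"dy":0,"dz":-0.024,"roll":0}]' 25
python3 -m pendant '[{"hand":-0.3,"dx":0,"dy":0,"dz":0,"roll":0},{"hand":-0.3,"dx":0,"dy":0,"dz":0,"roll":0},{"hand":-0.3,"dx":0,"dy":0,"dz":0,"roll":0},{"hand":-0.4,"dx":0,"dy":0,"dz":0,"roll":0},{"hand":-0.5,"dx":0,"dy":0,"dz":0,"roll":0},{"hand":-0.6,"dx":0,"dy":0,"dz":0,"roll":0},{"hand":-1,"dx":0,"dy":0,"dz":0,"roll":0},{"hand":-1,"dx":0,"dy":0,"dz":0,"roll":0},{"hand":-1,"dx":0,"dy":0,"dz":0,"roll":0}]' 35
```

```text
time: 6.55
eef_pos: [0.5058, -0.1563, 0.0417]
tcp_rot: [[0.914, 0.405, -0.001], [0.405, -0.914, 0.0], [-0.0, -0.001, -1.0]]
force: [0.4, 0.2, 0.3]
gripper_width: 0.649
grasp_force: 0.0
time: 7.45
eef_pos: [0.5062, -0.1565, 0.0422]
tcp_rot: [[0.914, 0.405, 0.0], [0.405, -0.914, -0.0], [0.0, 0.0, -1.0]]
force: [0.7, -2.3, 4.0]
gripper_width: 0.279
grasp_force: 35.0
```

The knob is held: 25.4 mm opening, 35 N grip. Next is a 14 mm lift.

```bash
python3 -m pendant '[{"hand":-1,"dx":0,"dy":0,"dz":0.004,"roll":0},{"hand":-1,"dx":0,"dy":0,"dz":0.008,"roll":0},{"hand":-1,"dx":0,"dy":0,"dz":0.012,"roll":0},{"hand":-1,"dx":0,"dy":0,"dz":0.014,"roll":0},{"hand":-1,"dx":0,"dy":0,"dz":0.014,"roll":0},{"hand":-1,"dx":0,"dy":0,"dz":0.014,"roll":0}]' 35
```

```text
time: 8.05
eef_pos: [0.506, -0.1563, 0.056]
tcp_rot: [[0.914, 0.405, -0.0], [0.405, -0.914, 0.0], [-0.0, -0.0, -1.0]]
force: [4.0, -2.2, -9.9]
gripper_width: 0.274
grasp_force: 35.0
```

The vertical force is −9.9 N, which matches the lifted spring. Next I'll slide 40 mm along the lane's +y.

```bash
python3 -m pendant '[{"hand":-1,"dx":-0.002,"dy":0.0046,"dz":0,"roll":0},{"hand":-1,"dx":-0.0041,"dy":0.0091,"dz":0,"roll":0},{"hand":-1,"dx":-0.0061,"dy":0.0137,"dz":0,"roll":0},{"hand":-1,"dx":-0.0081,"dy":0.0183,"dz":0,"roll":0},{"hand":-1,"dx":-0.0102,"dy":0.0228,"dz":0,"roll":0},{"hand":-1,"dx":-0.0122,"dy":0.0274,"dz":0,"roll":0},{"hand":-1,"dx":-0.0142,"dy":0.032,"dz":0,"roll":0},{"hand":-1,"dx":-0.0163,"dy":0.0366,"dz":0,"roll":0},{"hand":-1,"dx":-0.0163,"dy":0.0366,"dz":0,"roll":0},{"hand":-1,"dx":-0.0163,"dy":0.0366,"dz":0,"roll":0}]' 35
python3 - <<'E'
from h import *
d=grab('wrist','w5');s=sense();p=np.array(s['eef_pos']);print(p,s['force'])
print((p-[.506,-.1563,.056])@[-.407,.914,0],p[:2]-[.4895,-.1196])
E
```

```text
time: 9.05
eef_pos: [0.4896, -0.1195, 0.0561]
tcp_rot: [[0.914, 0.405, -0.0], [0.405, -0.914, 0.0], [-0.0, -0.0, -1.0]]
force: [2.1, -3.0, -9.9]
gripper_width: 0.277
grasp_force: 35.0
[ 0.48968992 -0.11965101  0.05612023] [ 3.26119666 -2.78171885 -8.90275629]
0.040135379608213076 [ 1.89921679e-04 -5.10090465e-05]
```

The move was 40.1 mm and lands on the measured hole. Next I'll lower the pin.

```bash
python3 -m pendant '[{"hand":-1,"dx":0,"dy":0,"dz":-0.003,"roll":0},{"hand":-1,"dx":0,"dy":0,"dz":-0.006,"roll":0},{"hand":-1,"dx":0,"dy":0,"dz":-0.009,"roll":0},{"hand":-1,"dx":0,"dy":0,"dz":-0.011,"roll":0},{"hand":-1,"dx":0,"dy":0,"dz":-0.013,"roll":0},{"hand":-1,"dx":0,"dy":0,"dz":-0.014,"roll":0},{"hand":-1,"dx":0,"dy":0,"dz":-0.014,"roll":0},{"hand":-1,"dx":0,"dy":0,"dz":-0.014,"roll":0}]' 35
```

```text
time: 9.9
eef_pos: [0.4899, -0.1199, 0.0423]
tcp_rot: [[0.914, 0.405, 0.0], [0.405, -0.914, -0.0], [0.0, 0.0, -1.0]]
force: [1.0, -5.6, -1.3]
gripper_width: 0.272
grasp_force: 35.0
```

```bash
python3 -m pendant '[{"hand":-1,"dx":0,"dy":0,"dz":-0.0005,"roll":0},{"hand":-1,"dx":0,"dy":0,"dz":-0.001,"roll":0},{"hand":-1,"dx":0,"dy":0,"dz":-0.001,"roll":0},{"hand":-1,"dx":0,"dy":0,"dz":-0.001,"roll":0}]' 35
python3 - <<'E'
from m import *
d=grab('wrist','w6');s=sense();print(s['eef_pos'],s['force'],s['time'])
# bottles: bright-blob shift top/scene before vs now; sleeve holes visible in wrist
A=load('scene0')['image'];B=grab('scene','s6')['image'];G=load('s4')['image']
for (u,v) in((246,252),(240,274),(236,298)):
    t=cv2.cvtColor(A,6)[v-12:v+13,u-12:u+13];r=cv2.matchTemplate(cv2.cvtColor(B,6)[v-20:v+21,u-20:u+21],t,cv2.TM_CCOEFF_NORMED);print('bottle shift',np.array(cv2.minMaxLoc(r)[3])-8,r.max())
for y in(100,60,20,-20,-60):
    p=np.array([.4895,-.1196,.05])+(y-20)/1000*np.array([-.407,.914,0]);u,v=proj(d,p);print(y,round(u),round(v),[int(x) for x in d['image'][int(v)-1:int(v)+2,int(u)-1:int(u)+2].mean((0,1))])
E
```

```text
time: 10.3
eef_pos: [0.4902, -0.1202, 0.0421]
tcp_rot: [[0.914, 0.405, 0.001], [0.405, -0.914, -0.001], [0.001, 0.001, -1.0]]
force: [-2.8, -5.7, 15.8]
gripper_width: 0.278
grasp_force: 35.0
[ 0.49017569 -0.1201816   0.04207399] [-3.18537166 -6.38962916 16.81578666] 10.35
bottle shift [0 0] 0.8459402
bottle shift [0 0] 0.9985197
bottle shift [0 0] 0.9985804
100 204 220 [15, 16, 16]
60 259 220 [16, 15, 16]
20 314 220 [6, 5, 6]
-20 368 220 [15, 18, 18]
-60 423 220 [17, 18, 18]
```

The knob stopped hard at a reading of 0.0421, the same as its home height at the start, so the pin is home in the next hole. The bottles show no image shift. I'll ease the push slightly and hand in.

```bash
python3 -m pendant '[{"hand":-1,"dx":0,"dy":0,"dz":0.0005,"roll":0},{"hand":-1,"dx":0,"dy":0,"dz":0.0005,"roll":0},{"hand":-1,"dx":0,"dy":0,"dz":0.0005,"roll":0}]' 35 && python3 -c "from plant import finish_job; print(finish_job())"
```

```text
time: 10.7
eef_pos: [0.4901, -0.1201, 0.0422]
tcp_rot: [[0.914, 0.405, 0.001], [0.405, -0.914, -0.001], [0.001, 0.001, -1.0]]
force: [-1.0, -6.2, 7.3]
gripper_width: 0.282
grasp_force: 35.0
the job is handed in; nothing more can be done
None
```

The sleeve is one hole further from the bottles, the pin is fully home by height and force readings, the knob is still gripped at 35 N, the bottles show no shift in the scene image, and the job was handed in at 10.7 s (no verdict was returned).

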